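# Lock the lamp unit into the clamped lantern

### The arm

A 6-joint arm with a two-finger parallel gripper is mounted at the origin on the work surface. World frame = base frame: x ahead of the robot, y to its left, z up, the work surface at z = 0. Lengths are in m, angles in rad, forces in N, time in s.
With the tool pointing down it reaches from about 0.3 to 1 m from the base axis. Payload 5.1 kg.
Tool frame: the origin (TCP) lies at the very end of the fingers, on their centre line; the grasp point (between the pads) lies bot.grasp_offset behind it (bot.grasp_offset is the distance from the TCP to the grasp point, in m); z points along the fingers, y is the line along which they close (so a half turn about z gives the same grasp; the last joint's range is limited). The gripper opens to 95 mm and grips with 3 to 60 N. Pads are 20 mm wide; open, the fingers measure 119 mm over their backs; the gripper's body (75 mm by 180 mm) begins 59 mm behind the grasp point.
Start: joints at [-1.292, 0.124, 1.65, -0, 1.367, -0.083], TCP at [0.23, -0.608, 0.215] pointing down, gripper open.
Joint ranges: [-2.61, 2.61], [-1.02, 2.33], [0.03, 2.71], [-1.35, 4.49], [0.32, 2.68], [-2.91, 2.91]. Speed limits (rad/s): [2.57, 2.57, 3.14, 3.14, 3.14, 3.14].

### API

Orientations are given as a unit quaternion [w, x, y, z].
In Python, from station import bot, ik, sensors, grab_frame, camera_params, models gives the robot as it stands. Calls block until the motion is done:
- bot.movep(position, orientation): joint-space move of the TCP to a pose.
- bot.movel(position, rotation=None, v=0.15): straight line of the TCP; rotation=None keeps the orientation; v is the mean speed in m/s.
- bot.set_joints(angles): joint-space move.
- bot.grip(opening, f_grip=None): opening from 0.0 (shut) to 1.0 (fully open); f_grip is the grip in N (None keeps the last); returns when the fingers have stopped.
- bot.sleep(seconds).
- ik(position, orientation): joint angles nearest the present ones, or None.
- sensors.state(): the state.
- grab_frame(name): name is "scene" or "side" or "wrist"; returns the picture (420x560x3 uint8, blue, green, red); there is no depth.
- camera_params(name): a dict with "camera_matrix" (3x3 intrinsics, pixels), "cam_to_world" (4x4, takes a point from camera to world coordinates); the wrist camera has in their place "T_tool_cam" (4x4, takes a point from camera to tool coordinates, whose origin is the TCP and whose axes are the flange's). Camera axes: x right, y down, z forward; pixel columns grow to the right and rows downward; lengths in m; the calibration is good to about 2 mm. The wrist camera is an equidistant fisheye: a pixel r from the principal point sees the ray r / f radians off the axis. A picture is of the moment at which its call begins: read the wrist's pose just before it. camera_params takes no time and is no camera call.
A pose or a line that the arm cannot do raises bot.Unreachable and nothing moves.
- bot.job_done(): hands the job in; it is judged then, once.
Trained networks look in the newest picture that a camera, given by its name, has taken for a name from the list of things; names that differ only in an ending like _2 or _b are one class to them, and where a whole thing is asked for, a point or a joint stands for the part that bears it (a point fixed in the world has none). Each returns a list of dicts, best first, with "confidence" (0 to 1); they miss things now and then, are a little off and sometimes report something else, mostly with a low value. They report only what shows in the picture. A call takes as long as a camera call.
- models.look_for(camera, name): "pixel" ([column, row] in pixels, amid what is visible of it).
The state is a dict: "time_s": time; "joint_pos": joint angles; "joint_velocities": joint speeds; "joint_torque": joint torques, N m; "eef_pos": TCP position; "tool_rot": TCP orientation; "contact_force": force on the tool from outside, world axes, zero at the start; "moment": the same for the moment, N m; "grip_width": opening from 0.0 (shut) to 1.0 (fully open); "grasp_force": force on a finger pad.
Only numpy, scipy, OpenCV 4.12 (cv2) and the standard library are available. Lean on these libraries where they do the work, as an engineer would, in place of code of your own. Each camera call takes 0.05 s, during which the arm holds its last target. There are 200 camera calls.

### The job

Take the lamp unit from the coaster by its handle bar and hang it in the collar on top of the clamped lantern, its two lugs lowered through the two slots in the rim. Then turn it clockwise (seen from above), gently and feeling for the drop, until the lugs fall into the locking notches under the lip and the flange sits flush on the rim, and let go of it. Never force it against the lantern, and leave the jar, the bowls and the cake pan where they are.

Things in the scene. Friction and masses are not known exactly. Their poses are not given: they have to be found in the camera images.
- lamp_center (a point): Loose plastic lamp unit, 0.22 kg, 99 mm tall, upright on the coaster. Point: on its axis, 50 mm above its underside; z up, x along the handle bar. Heights from the underside: light tube dia. 50 mm, 0-38 mm; plug dia. 58 mm, 38-60 mm; round flange dia. 84 mm, 60-65 mm; on it the handle bar, 50 mm long (x), 14 mm thick (y), 65-99 mm.
- lamp: The same lamp unit, origin at the centre of its underside, same axes. Two lugs stick out of its plug at opposite sides, right under the two ends of the handle bar (+x and -x), hidden by the flange from above: each reaches 37 mm from the axis, is 9 mm wide, and lies 41 to 47 mm above the underside. A half turn makes the unit the same.
- rim (a point): Centre of the collar's mouth on the lantern, level with the rim's flat top, 160 mm above the sideboard; z up, x through the two entry slots. The round opening is 61 mm in diameter. The lip is 5 mm thick and has two slots, at +x and -x, 13 mm wide, reaching out to 39 mm from the axis, seen from above as gaps in the lip.
- channel (a point): On the collar's axis, level with the channel floor, 13 mm below the rim; same axes. The level channel runs under the lip; with its lugs let down through the slots the lamp unit hangs on this floor, its flange 6 mm above the rim. From the slots it turns only clockwise seen from above (dead stop the other way, and another about 90 degrees on).
- lantern: Fixed grey lantern, 112 mm square, steel clip clamp at its +x side (lower than the rim); origin at the centre of its underside; same axes. At 23 to 75 degrees clockwise from the slots (under the lip, new each time) the channel floor has a notch per lug, 13 mm wide, where the unit can drop 6 mm, flange onto rim. The channel goes on beyond: a unit held up passes over the notch.
- coaster: Fixed white ceramic coaster, 100 mm diameter, 10 mm thick, origin under its centre; the lamp unit stands on it.
- jar: Tall glass apothecary jar with a brass screw lid, 110 mm diameter, 247 mm tall, origin at the centre of its underside; leave alone.
- bowl_big: Wooden date bowl, 124 mm diameter, 42 mm tall, origin under its centre; leave alone.
- bowl_small: Wooden date bowl, 96 mm diameter, 42 mm tall, origin under its centre; leave alone.
- pan: Round aluminium cake pan, 180 mm diameter, 45 mm tall, origin under its centre; leave alone.

How it is judged:
On the way, in this order (a step that is already met when the one before it is completed fails the run):
1. the lamp unit is lifted off the coaster (height (world z) of lamp above 0.05 m and contact force between lamp and coaster below 0.1 N), for 0.1 s.
2. the lamp unit hangs in the collar, lugs through the slots (horizontal distance between lamp_center and rim below 0.004 m and z of lamp_center in the frame of rim below -0.0015 m), for 0.1 s.
3. turned clockwise and dropped into the notches, flange on the rim (horizontal distance between lamp_center and rim below 0.004 m and z of lamp_center in the frame of rim between -0.0118 and -0.0082 m and angle between the x axis of lamp_center and the x axis of rim, either way round above 0.3 rad), for 0.2 s.
At the end, for the whole second after the job is handed in: The lamp unit stands upright (within 0.04 rad) in the lantern's collar, centred within 4 mm, turned at least 0.3 rad from the slots, its flange flush on the rim (within 1.8 mm), at rest and released (all of step 3 and angle between lamp_center's own z axis and vertical below 0.04 rad and linear speed of lamp below 0.01 m/s and contact force between the fingers and lamp below 0.1 N); the robot touches nothing.
It fails at once if the lamp unit is forced against the lantern (over 30 N) (contact force between lamp and lantern above 30 N).
It fails at once if jar is disturbed (moved over 15 mm) (distance of jar from where it was at the start of the episode above 0.015 m).
It fails at once if bowl_big is disturbed (moved over 15 mm) (distance of bowl_big from where it was at the start of the episode above 0.015 m).
It fails at once if bowl_small is disturbed (moved over 15 mm) (distance of bowl_small from where it was at the start of the episode above 0.015 m).
It fails at once if pan is disturbed (moved over 15 mm) (distance of pan from where it was at the start of the episode above 0.015 m).
It also fails if it takes over 72 s, if anything falls off the work surface, if the arm or the gripper's body presses on something with over 40 N, if the wrist force passes 120 N, or if a joint passes its speed limit or range.

## Working session

There is one attempt and no reset: what is moved stays moved. The work goes in short steps, each a Python script; the robot and the scene stay as the last script left them, time stands still between calls to the robot, and variables do not carry over. Pictures are saved under pics/ and viewed, at most 10 in all, crops included, and the job is handed in when it is done.

```bash
ls; mkdir -p pics; python3 - <<'E'
from station import *
import cv2,numpy as np
a=grab_frame("scene");b=grab_frame("side");c=grab_frame("wrist")
cv2.imwrite("pics/scene.png",a);cv2.imwrite("pics/side.png",b);cv2.imwrite("pics/wrist.png",c)
for cam in("scene","side","wrist"):
  p=camera_params(cam);print(cam,{k:np.round(np.array(v),4).tolist() for k,v in p.items() if not isinstance(v,str)})
  for n in("lamp","rim","lantern","coaster","jar","bowl_big","pan"):
    print(n,[(np.round(d["pixel"]).tolist(),round(d["confidence"],2)) for d in models.look_for(cam,n)][:3])
s=sensors.state();print(s,bot.grasp_offset)
E
```

```text
pics
scene {'camera_matrix': [[424.7703, 0.0, 284.8216], [0.0, 424.7703, 216.2608], [0.0, 0.0, 1.0]], 'cam_to_world': [[-0.3329, 0.6677, -0.6659, 1.3018], [0.9429, 0.2287, -0.242, 0.2936], [-0.0093, -0.7085, -0.7057, 0.8511], [0.0, 0.0, 0.0, 1.0]]}
lamp [([223.0, 197.0], 0.92), ([314.0, 218.0], 0.37)]
rim [([310.0, 217.0], 0.93), ([224.0, 193.0], 0.47)]
lantern [([313.0, 217.0], 0.78)]
coaster [([232.0, 215.0], 0.8)]
jar [([443.0, 271.0], 0.8)]
bowl_big [([267.0, 279.0], 0.94)]
pan [([132.0, 249.0], 0.59)]
side {'camera_matrix': [[492.6845, 0.0, 274.2728], [0.0, 492.6845, 211.0198], [0.0, 0.0, 1.0]], 'cam_to_world': [[-0.8556, -0.2911, 0.428, 0.1373], [-0.5175, 0.4645, -0.7186, 0.9013], [0.0104, -0.8364, -0.5481, 0.7691], [0.0, 0.0, 0.0, 1.0]]}
lamp []
rim [([307.0, 254.0], 0.93)]
lantern [([305.0, 251.0], 0.98)]
coaster [([206.0, 260.0], 0.68), ([355.0, 227.0], 0.54)]
jar [([164.0, 303.0], 0.84)]
bowl_big [([239.0, 225.0], 0.95), ([308.0, 254.0], 0.18)]
pan [([308.0, 171.0], 0.69), ([348.0, 202.0], 0.61)]
wrist {'camera_matrix': [[325.1923, 0.0, 278.8983], [0.0, 325.1923, 208.2244],
[... 249 characters left out ...]
': array([-1.29159740e+00,  1.23809297e-01,  1.65026509e+00, -1.30195721e-05,
        1.36749422e+00, -8.26303115e-02]), 'joint_velocities': array([ 0.0010242 ,  0.0002597 , -0.00070368,  0.00043826,  0.00072134,
       -0.00027434]), 'joint_torque': array([ 3.27607422e-04, -4.17589152e+01, -3.60229540e+01,  7.75606488e-02,
        4.30514978e-02, -2.45497532e-06]), 'eef_pos': array([ 0.23004302, -0.60793679,  0.21467085]), 'tool_rot': array([ 1.25903793e-05,  9.83679300e-01,  1.79930636e-01, -5.16521611e-06]), 'contact_force': array([-0.35485247, -0.80637424,  0.1220597 ]), 'moment': array([-0.07844461, -0.02455185,  0.03661509]), 'grasp_force': 0.0, 'grip_width': 0.9990599824046478} 0.0188
```

View pics/scene.png

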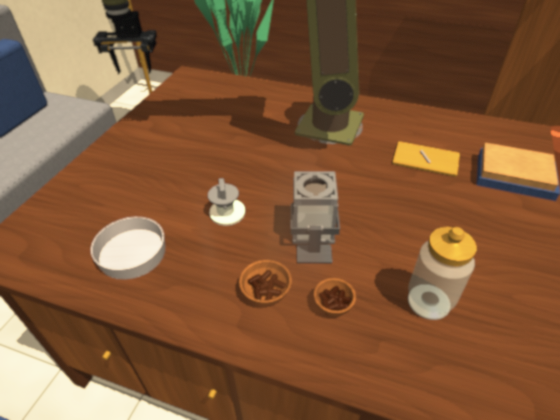

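View pics/side.png

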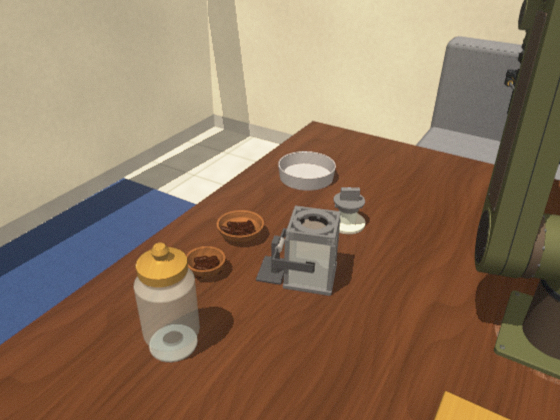

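The scene picture shows the lamp flange at (223,195), bar near (221,184), coaster at (228,212) and the lantern mouth at (316,185). The side picture has the flange at (349,201) and the mouth at (314,222).

```bash
cat > h.py <<'E'
from station import bot, ik, sensors, grab_frame, camera_params, models
import numpy as np, cv2
from scipy.spatial.transform import Rotation as Ro
def q(a): return [0,np.cos(a/2),np.sin(a/2),0]      # tool down, tool x at world angle a
def yaw(): 
    w,x,y,z=sensors.state()["tool_rot"]; return 2*np.arctan2(y,x)
def tool():
    s=sensors.state(); w,x,y,z=s["tool_rot"]; T=np.eye(4); T[:3,:3]=Ro.from_quat([x,y,z,w]).as_matrix(); T[:3,3]=s["eef_pos"]; return T
def ray(cam,px,T=None):
    p=camera_params(cam); K=np.array(p["camera_matrix"])
    u=np.array([(px[0]-K[0,2])/K[0,0],(px[1]-K[1,2])/K[1,1]])
    if cam=="wrist":
        r=np.linalg.norm(u)+1e-12; d=np.r_[u/r*np.sin(r),np.cos(r)]; M=T@np.array(p["T_tool_cam"])
    else: d=np.r_[u,1]; M=np.array(p["cam_to_world"])
    return M[:3,3],M[:3,:3]@d
def onz(cam,px,z,T=None):
    o,d=ray(cam,px,T); return o+d*(z-o[2])/d[2]
def proj(P,T):   # world points -> wrist pixels
    p=camera_params("wrist");K=np.array(p["camera_matrix"]);M=np.linalg.inv(T@np.array(p["T_tool_cam"]))
    c=np.atleast_2d(P)@M[:3,:3].T+M[:3,3]; n=np.linalg.norm(c[:,:2],axis=1); th=np.arctan2(n,c[:,2])
    return c[:,:2]/n[:,None]*th[:,None]*K[0,0]+[K[0,2],K[1,2]]
E
python3 - <<'E'
from h import *
np.set_printoptions(precision=4,suppress=True)
print("flange",onz("scene",(223,195),.075),onz("side",(349,201),.075))
print("rim",onz("scene",(316,185),.16),onz("side",(314,222),.16))
print("coaster",onz("scene",(228,212),.01))
print("jar",onz("side",(172,343),0.0),onz("scene",(457,230),.247), onz("side",(160,250),.247))
print("bar",onz("side",(341,194),.109),onz("side",(360,194),.109))
a=sensors.state(); 
for n,P in(("lamp",[*onz("scene",(223,195),.075)[:2],.28]),("rim",[*onz("scene",(316,185),.16)[:2],.3])):
  for k in np.arange(-3,3.2,.5): 
    j=ik(P,q(k)); print(n,k,None if j is None else np.round(j,2))
E
```

```text
flange [ 0.5465 -0.1598  0.075 ] [ 0.536 -0.156  0.075]
rim [0.5206 0.0932 0.16  ] [0.5167 0.094  0.16  ]
coaster [ 0.5442 -0.1533  0.01  ]
jar [0.6614 0.4178 0.    ] [0.659  0.4153 0.247 ] [0.6482 0.4256 0.247 ]
bar [ 0.548  -0.1247  0.109 ] [ 0.5062 -0.151   0.109 ]
lamp -3.0 [-0.38 -0.09  1.75 -0.    1.47 -2.09]
lamp -2.5 [-0.38 -0.09  1.75 -0.    1.47 -2.59]
lamp -2.0 None
lamp -1.5 [-0.38 -0.09  1.75 -0.    1.47  2.69]
lamp -1.0 [-0.38 -0.09  1.75 -0.    1.47  2.19]
lamp -0.5 [-0.38 -0.09  1.75 -0.    1.47  1.69]
lamp 0.0 [-0.38 -0.09  1.75 -0.    1.47  1.19]
lamp 0.5 [-0.38 -0.09  1.75 -0.    1.47  0.69]
lamp 1.0 [-0.38 -0.09  1.75 -0.    1.47  0.19]
lamp 1.5 [-0.38 -0.09  1.75 -0.    1.47 -0.31]
lamp 2.0 [-0.38 -0.09  1.75 -0.    1.47 -0.81]
lamp 2.5 [-0.38 -0.09  1.75 -0.    1.47 -1.31]
lamp 3.0 [-0.38 -0.09  1.75 -0.    1.47 -1.81]
rim -3.0 [ 0.08 -0.19  1.81 -0.    1.52 -1.64]
rim -2.5 [ 0.08 -0.19  1.81 -0.    1.52 -2.14]
rim -2.0 [ 0.08 -0.19  1.81 -0.    1.52 -2.64]
rim -1.5 None
rim -1.0 [ 0.08 -0.19  1.81 -0.    1.52  2.65]
rim -0.5 [ 0.08 -0.19  1.81 -0.    1.52  2.15]
rim 0.0 [ 0.08 -0.19  1.81 -0.    1.52  1.65]
rim 0.5 [ 0.08 -0.19  1.81 -0.    1.52  1.15]
rim 1.0 [ 0.08 -0.19  1.81 -0.    1.52  0.65]
rim 1.5 [ 0.08 -0.19  1.81 -0.    1.52  0.15]
rim 2.0 [ 0.08 -0.19  1.81 -0.    1.52 -0.35]
rim 2.5 [ 0.08 -0.19  1.81 -0.    1.52 -0.85]
rim 3.0 [ 0.08 -0.19  1.81 -0.    1.52 -1.35]
```

```bash
python3 - <<'E'
from h import *
import pickle
def look(n):
    bot.sleep(.3); T=tool(); im=grab_frame("wrist"); pickle.dump((T,im),open(n+".pkl","wb")); return im
bot.movep([.541,-.158,.275],q(.56)); a=look("lamp1")
print([ (d["pixel"],d["confidence"]) for d in models.look_for("wrist","lamp")])
bot.movep([.518,.0935,.36],q(.56)); b=look("rim1")
print([ (d["pixel"],d["confidence"]) for d in models.look_for("wrist","rim")],sensors.state()["time_s"])
c=lambda im: cv2.resize(im[60:360,80:480],(800,600))
cv2.imwrite("pics/l1.png",c(a));cv2.imwrite("pics/r1.png",c(b))
E
```

```text
[([282.3, 190.5], 0.6)]
[([282.5, 168.6], 0.78)] 5.025
```

View pics/l1.png

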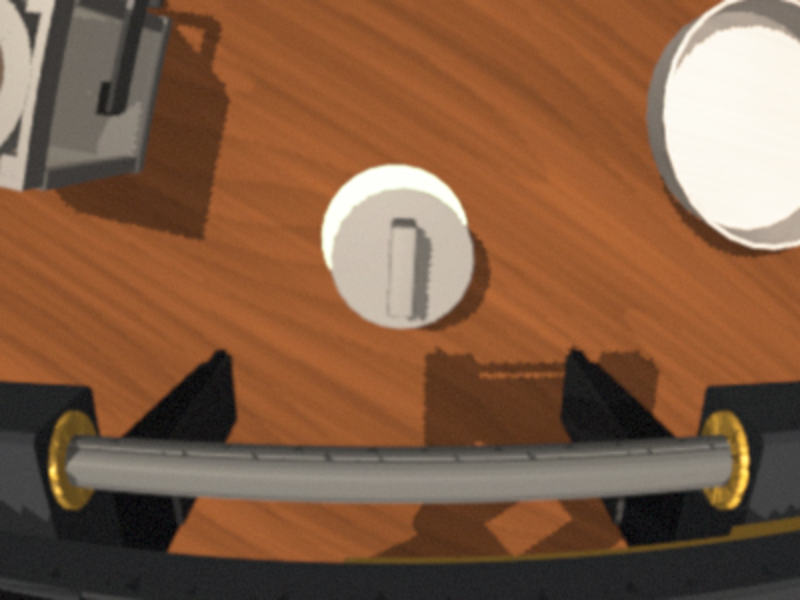

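View pics/r1.png

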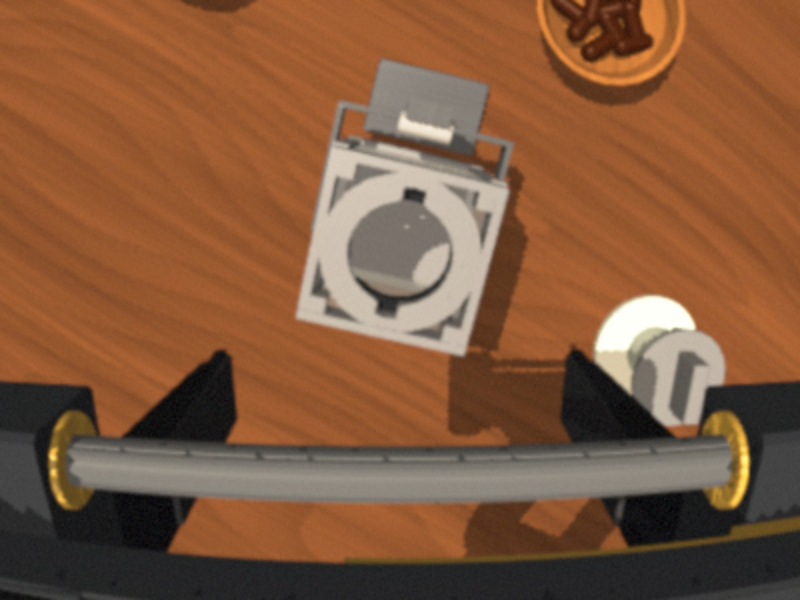

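The lamp view (crop) shows the flange centred at (402,258), with its bar running from (404,225) to (400,318). The rim view shows the mouth at (400,249), with the slots at (413,194) and (387,312) and the clamp at the top.

```bash
cat >> h.py <<'E'
from scipy.optimize import least_squares
def topview(im,T,c,z,half=.06,n=480):
    """orthographic resample of plane z around c; row=-y, col=x"""
    g=np.linspace(-half,half,n); X,Y=np.meshgrid(c[0]+g,c[1]-g)
    uv=proj(np.c_[X.ravel(),Y.ravel(),np.full(X.size,z)],T).astype(np.float32).reshape(n,n,2)
    return cv2.remap(im,uv[...,0],uv[...,1],cv2.INTER_CUBIC)
def fitcirc(im,T,c,z,R,w=.006,sign=1,it=3):
    """edge (sign*dI/dr>0) nearest-strongest in R+-w; robust circle of known R"""
    g=cv2.GaussianBlur(cv2.cvtColor(im,cv2.COLOR_BGR2GRAY),(0,0),.8).astype(np.float32); c=np.array(c[:2],float)
    th=np.linspace(0,2*np.pi,180,endpoint=False); r=np.linspace(R-w,R+w,61)
    for _ in range(it):
        P=np.stack([c[0]+np.outer(np.cos(th),r),c[1]+np.outer(np.sin(th),r),np.full((180,61),z)],-1)
        uv=proj(P.reshape(-1,3),T).astype(np.float32).reshape(180,61,2)
        d=sign*np.gradient(cv2.remap(g,uv[...,0],uv[...,1],cv2.INTER_LINEAR),axis=1)
        k=d.argmax(1); ok=d.max(1)>.5*np.median(d.max(1)); pts=P[np.arange(180),k,:2][ok]
        s=least_squares(lambda p:np.hypot(*(pts-p[:2]).T)-p[2],[*c,R],loss="soft_l1",f_scale=.0004)
        c=s.x[:2]
    return s.x,np.median(abs(s.fun)),ok.sum()
E
python3 - <<'E'
from h import *
import pickle
np.set_printoptions(precision=4,suppress=True)
T,im=pickle.load(open("lamp1.pkl","rb"))
px=lambda u,v:(80+u/2,60+v/2)
c=onz("wrist",px(402,258),.075,T); print("flange guess",c,fitcirc(im,T,c,.075,.042,sign=-1))
A,B=onz("wrist",px(404,225),.109,T),onz("wrist",px(400,318),.109,T); print("bar",A,B,(A+B)/2,np.linalg.norm(A-B),np.arctan2(*(A-B)[1::-1]))
t1=topview(im,T,c,.109)
T,im=pickle.load(open("rim1.pkl","rb"))
c=onz("wrist",px(400,249),.16,T); print("rim guess",c,fitcirc(im,T,c,.16,.0305,sign=1,w=.004))
A,B=onz("wrist",px(413,190),.16,T),onz("wrist",px(387,314),.16,T); print("slots",(A+B)/2,np.linalg.norm(A-B),np.arctan2(*(A-B)[1::-1]))
t2=topview(im,T,c,.16); cv2.imwrite("pics/t.png",cv2.resize(np.hstack([t1,t2]),(800,400)))
E
```

```text
flange guess [ 0.5405 -0.1618  0.075 ] (array([ 0.5421, -0.1587,  0.0448]), np.float64(0.001135697689696128), np.int64(138))
bar [ 0.5618 -0.1494  0.109 ] [ 0.5176 -0.1746  0.109 ] [ 0.5397 -0.162   0.109 ] 0.050805654115510086 0.5185301219066073
rim guess [0.5215 0.0931 0.16  ] (array([0.5192, 0.0922, 0.0305]), np.float64(0.0002675886277277023), np.int64(159))
slots [0.5193 0.0919 0.16  ] 0.07514362763898233 0.3561904554257963
```

View pics/t.png

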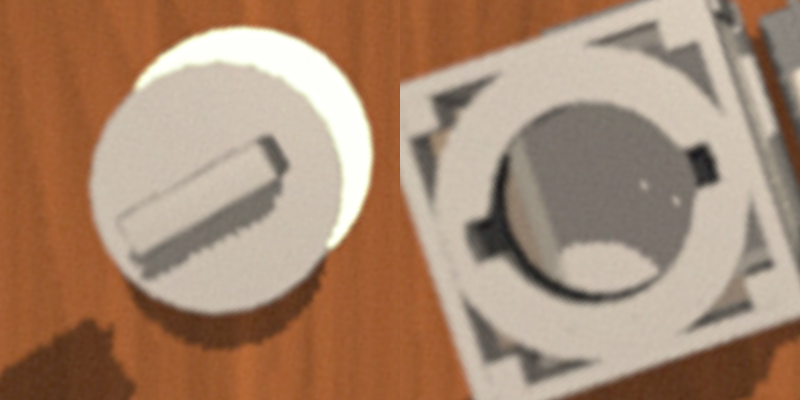

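The resampled top views give these values:
- **Bar:** angle about 0.51, centre near (0.540, -0.162).
- **Slots:** angle about 0.325, mouth centre (0.5192, 0.0922).

The sizes agree: the bar measures 50 mm and the mouth radius 30.5 mm. Grasping now.

```bash
python3 - <<'E'
from h import *
import pickle
np.set_printoptions(precision=4,suppress=True)
bot.movep([.54,-.162,.2],q(.51))
bot.movel([.54,-.162,.081],v=.12)
print(bot.grip(0,30)); s=sensors.state(); print(s["grip_width"],s["grasp_force"],s["contact_force"])
bot.movel([.54,-.162,.26],v=.12)
bot.sleep(.3); s=sensors.state(); print(s["time_s"],s["grip_width"],s["contact_force"],s["moment"])
bot.movep([.5192,.0922,.285],q(.325)); bot.sleep(.4)
T=tool(); im=grab_frame("wrist"); pickle.dump((T,im),open("held.pkl","wb")); print(T)
cv2.imwrite("pics/held.png",cv2.resize(im[110:380,100:460],(800,600)))
E
```

```text
False
0.147381004128291 29.988946616649628 [ 1.2205  0.264  -0.9985]
10.5 0.14351629964004112 [-0.565  -0.4898 -2.2387] [ 0.0214 -0.0239 -0.0044]
[[ 0.948   0.3184 -0.0002  0.5193]
 [ 0.3184 -0.948  -0.0001  0.0916]
 [-0.0003 -0.     -1.      0.2849]
 [ 0.      0.      0.      1.    ]]
```

View pics/held.png

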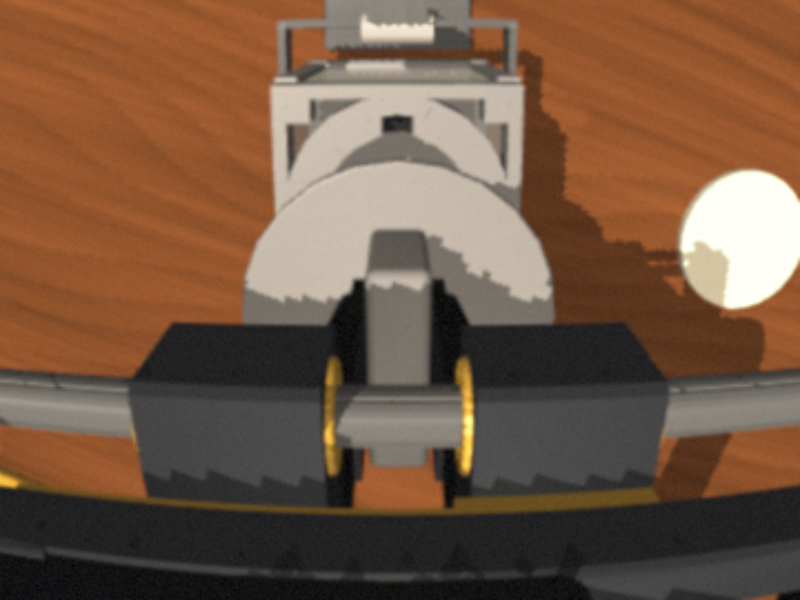

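The lamp is held with the bar along the tool axis and the flange's far edge at (399,160). The far slot shows straight ahead at x 381–413, with its outer edge at y≈115.

```bash
python3 - <<'E'
from h import *
import pickle
np.set_printoptions(precision=4,suppress=True)
T,im=pickle.load(open("held.pkl","rb")); g=cv2.GaussianBlur(cv2.cvtColor(im,cv2.COLOR_BGR2GRAY),(0,0),.8).astype(np.float32)
def arc(c,z,R,ths,sign,w):
    ax=T[:2,0];ay=T[:2,1]; c=np.array(c); r=np.linspace(R-w,R+w,81)
    for _ in range(4):
        d=np.outer(np.cos(ths),ax)+np.outer(np.sin(ths),ay)
        P=c+d[:,None,:]*r[None,:,None]; P=np.concatenate([P,np.full((*P.shape[:2],1),z)],-1)
        uv=proj(P.reshape(-1,3),T).astype(np.float32).reshape(len(ths),81,2)
        D=sign*np.gradient(cv2.remap(g,uv[...,0],uv[...,1],cv2.INTER_LINEAR),axis=1)
        pts=P[np.arange(len(ths)),D.argmax(1),:2]
        s=least_squares(lambda p:np.hypot(*(pts-p).T)-R,c,loss="soft_l1",f_scale=.0003); c=s.x
    loc=np.linalg.inv(T[:2,:2])@(c-T[:2,3])
    return c,loc,np.median(abs(s.fun))
zf=T[2,3]-.006
for zz in (zf,zf-.002): print("flange",arc(T[:2,3],zz,.042,np.r_[np.linspace(-1.3,-.4,30),np.linspace(.4,1.3,30)],-1,.006), arc(T[:2,3],zz,.042,np.linspace(-.9,.9,60),-1,.006))
px=lambda u,v:(100+u/2.2222,110+v/2.2222)
for p in((397,115),(381,124),(413,124)): 
    P=onz("wrist",px(*p),.16,T); print("slot",P,np.linalg.inv(T[:2,:2])@(P[:2]-T[:2,3]))
# bar far end face top/bottom edges
for p,z in(((399,272),T[2,3]+.028),((399,232),zf)): 
    P=onz("wrist",px(*p),z,T); print("barend",np.linalg.inv(T[:2,:2])@(P[:2]-T[:2,3]))
a=fitcirc(*pickle.load(open("rim1.pkl","rb"))[::-1],[.5192,.0922],.16,.0305,w=.003); print(a)
E
```

```text
flange (array([0.5185, 0.0917]), array([-0.0008, -0.0003]), np.float64(0.00016056415914130623)) (array([0.5185, 0.0919]), array([-0.0007, -0.0005]), np.float64(0.00016272282970384438))
flange (array([0.5184, 0.0918]), array([-0.0009, -0.0004]), np.float64(0.00023031913780257804)) (array([0.5182, 0.0917]), array([-0.001 , -0.0004]), np.float64(0.0001957628618491393))
slot [0.5559 0.1043 0.16  ] [ 0.0387 -0.0004]
slot [0.5503 0.1094 0.16  ] [ 0.035 -0.007]
slot [0.5545 0.0969 0.16  ] [0.035  0.0062]
barend [0.0242 0.0001]
barend [0.0231 0.0002]
(array([0.5191, 0.0925, 0.0305]), np.float64(0.0003483074904119879), np.int64(159))
```

```bash
python3 - <<'E'
from h import *
np.set_printoptions(precision=4,suppress=True)
x,y=.5197,.0926
bot.movel([x,y,.235],v=.1); bot.movel([x,y,.196],v=.05); bot.sleep(.3)
f0=sensors.state()["contact_force"]; print(f0,tool()[:3,3])
z=.196
while z>.1755:
    z-=.001; bot.movel([x,y,z],v=.02); s=sensors.state(); df=s["contact_force"]-f0
    print(round(z,4),s["eef_pos"],df,s["moment"])
    if np.linalg.norm(df)>5: break
print(sensors.state()["time_s"])
E
```

```text
[-0.7919 -0.5917 -1.8035] [0.5199 0.0926 0.1963]
0.195 [0.5196 0.0926 0.1949] [ 1.4503  1.6308 -0.8642] [-0.0353  0.0212  0.0054]
0.194 [0.5196 0.0926 0.1938] [ 0.3753  1.3325 -0.5871] [ 0.0384 -0.0343  0.    ]
0.193 [0.5196 0.0926 0.1929] [ 0.5081  0.9538 -0.0788] [0.0024 0.0086 0.0026]
0.192 [0.5196 0.0926 0.1919] [ 0.3596  0.6149 -1.1336] [ 0.0013 -0.0306  0.0055]
0.191 [0.5196 0.0926 0.1909] [ 0.4434  0.7136 -0.2704] [ 0.045  -0.039  -0.0068]
0.19 [0.5196 0.0926 0.1899] [ 0.7362  0.5016 -0.3643] [-0.0588  0.023   0.0057]
0.189 [0.5197 0.0926 0.1889] [1.0404 0.5553 0.1043] [ 0.0453  0.0064 -0.0247]
0.188 [0.5196 0.0926 0.1879] [ 0.6809  0.2482 -0.9281] [ 0.0326 -0.046   0.0316]
0.187 [0.5196 0.0926 0.1869] [ 0.9346 -0.1733 -0.9067] [ 0.0014  0.0188 -0.0488]
0.186 [0.5196 0.0926 0.1859] [0.6535 0.7917 0.2281] [ 0.0274 -0.0167 -0.0174]
0.185 [0.5196 0.0926 0.1849] [ 0.9561  0.3166 -0.6151] [-0.0234  0.0261  0.0089]
0.184 [0.5196 0.0926 0.1839] [-0.0203 -0.1473 -0.3869] [ 0.0291 -0.0033  0.0432]
0.183 [0.5196 0.0926 0.1829] [ 0.8677  0.9847 -0.5793] [-0.0459  0.0278 -0.04  ]
0.182 [0.5196 0.0926 0.1819] [ 0.6688 -0.3668 -1.0241] [-0.0243 -0.0293  0.0653]
0.181 [0.5196 0.0926 0.1809] [ 1.1666 -0.3221 -0.5849] [ 0.0244  0.032  -0.0147]
0.18 [0.5196 0.0926 0.1799] [ 0.2438  0.5948 -1.1212] [ 0.0058 -0.0298 -0.028 ]
0.179 [0.5196 0.0926 0.1789] [0.797  1.2146 0.2277] [0.0096 0.0157 0.0269]
0.178 [0.5196 0.0926 0.1779] [ 0.7145 -0.2018 -0.8647] [ 0.014   0.0046 -0.0295]
0.177 [0.5197 0.0926 0.177 ] [ 0.4731  0.8037 -0.9877] [-0.0176  0.0171  0.0172]
0.176 [0.5199 0.0926 0.1768] [-1.0379  0.7043  4.8017] [-0.0639  0.4921  0.0267]
0.175 [0.5199 0.0926 0.1768] [-4.154   0.1369 10.0758] [-0.0894  0.9361 -0.0225]
19.0917
```

The lugs went through, and the lamp rests on the channel floor at TCP z 0.1768, as predicted. Now turning clockwise with a light down-bias of about 4 N.

```bash
cat > turn.py <<'E'
from h import *
np.set_printoptions(precision=3,suppress=True)
off=np.array([-.0008,-.0003]); a0=.325
rot=lambda a: np.array([[np.cos(a),np.sin(a)],[np.sin(a),-np.cos(a)]])
C=np.array([.5197,.0926])+rot(a0)@off
zc=.176
bot.movel([.5197,.0926,zc],v=.02)
deg=0
while deg<86:
    deg+=2; a=a0-np.radians(deg); p=C-rot(a)@off
    bot.movel([*p,zc],q(a),v=.02); s=sensors.state(); f,m=s["contact_force"],s["moment"]
    print(deg,round(s["time_s"],1),round(yaw(),3),s["eef_pos"][2].round(4),f,m)
    if s["eef_pos"][2]<.1763 and f[2]<0.5: print("drop"); break
    if abs(m[2])>.5 or np.linalg.norm(f)>14 or s["time_s"]>52: print("stop"); break
E
python3 turn.py
```

```text
2 19.6 0.29 0.1768 [-0.651  0.212  5.131] [-0.031  0.267 -0.058]
4 19.8 0.256 0.1767 [-1.45   0.453  3.755] [-0.004  0.153 -0.102]
6 20.1 0.221 0.1768 [-0.455  0.227  4.536] [ 0.086  0.223 -0.089]
8 20.3 0.186 0.1768 [0.497 0.88  5.596] [ 0.054  0.121 -0.104]
10 20.6 0.151 0.1767 [0.146 0.723 5.758] [-0.036  0.119 -0.09 ]
12 20.8 0.116 0.1767 [-0.32   0.049  5.103] [-0.01   0.137 -0.058]
14 21.1 0.081 0.1767 [-0.339 -0.66   5.472] [-0.119  0.054 -0.001]
16 21.3 0.047 0.1768 [-0.109 -0.643  4.538] [-0.203  0.119 -0.062]
18 21.6 0.012 0.1768 [-0.94  -1.272  5.345] [-0.162  0.135 -0.09 ]
20 21.8 -0.023 0.1768 [-0.622 -0.239  5.341] [-0.137  0.111 -0.066]
22 22.1 -0.058 0.1768 [ 0.366 -0.86   5.154] [-0.022  0.137 -0.077]
24 22.3 -0.093 0.1768 [-0.072 -0.102  6.07 ] [-0.068  0.157 -0.123]
26 22.6 -0.128 0.1768 [0.062 0.821 5.577] [ 0.03   0.142 -0.029]
28 22.8 -0.163 0.1768 [0.795 0.372 5.341] [ 0.066  0.147 -0.09 ]
30 23.1 -0.198 0.1768 [-1.265  0.118  4.538] [ 0.078  0.191 -0.076]
32 23.3 -0.233 0.1768 [-0.175  0.079  5.815] [ 0.104  0.084 -0.137]
34 23.6 -0.268 0.1768 [-0.424 -0.045  5.196] [ 0.115  0.171 -0.05 ]
36 23.8 -0.303 0.1767 [-0.392  0.733  4.996] [ 0.148  0.116 -0.068]
38 24.1 -0.337 0.1767 [-0.462 -0.08   5.313] [ 0.091  0.131 -0.02 ]
40 24.3 -0.372 0.1766 [-0.169  0.332  5.276] [ 0.102  0.121 -0.038]
42 24.6 -0.407 0.1766 [-1.556  0.648  4.2  ] [ 0.147  0.16  -0.064]
44 24.8 -0.442 0.1765 [-1.751  0.768  4.87 ] [ 0.19   0.059 -0.073]
46 25.1 -0.476 0.1764 [0.073 0.266 3.908] [ 0.163 -0.    -0.075]
48 25.3 -0.511 0.1762 [0.549 1.117 4.313] [ 0.254 -0.129  0.068]
50 25.6 -0.546 0.176 [0.291 0.769 4.131] [ 0.166 -0.27   0.04 ]
52 25.8 -0.581 0.174 [-1.023  0.016 -2.815] [ 0.086  0.027 -0.038]
drop
```

The drop was felt at 52°. Now lowering the remaining ~5 mm gently.

```bash
python3 - <<'E'
from h import *
np.set_printoptions(precision=4,suppress=True)
x,y,_=sensors.state()["eef_pos"]; bot.sleep(.3); s=sensors.state(); print(s["eef_pos"],s["contact_force"])
x,y=s["eef_pos"][:2]; z=s["eef_pos"][2]
while z>.1698:
    z-=.0005; bot.movel([x,y,z],v=.02); s=sensors.state(); f=s["contact_force"]
    print(round(z,4),s["eef_pos"][2].round(4),f,s["moment"])
    if np.linalg.norm(f)>6: break
print(s["time_s"])
E
```

```text
[0.519  0.0919 0.1754] [-0.0705  0.0928 -2.8647]
0.1749 0.1747 [-0.0876 -0.3012 -2.9717] [ 0.0414 -0.0157 -0.0041]
0.1744 0.1744 [ 0.0494  0.5262 -2.5979] [ 0.0447 -0.0406 -0.0482]
0.1739 0.1738 [ 0.329   0.3981 -3.0461] [ 0.0889  0.0314 -0.0286]
0.1734 0.1733 [-0.0353 -0.1498 -2.2131] [ 0.0491 -0.0202  0.0042]
0.1729 0.1728 [-0.1487  0.3899 -2.422 ] [ 0.0797 -0.0044 -0.0327]
0.1724 0.1723 [ 0.0718  0.3519 -1.3958] [0.0913 0.0145 0.0257]
0.1719 0.1718 [-0.2531 -0.482  -3.5914] [ 0.0807  0.017  -0.0021]
0.1714 0.1713 [-0.2082 -0.3566 -2.7559] [ 0.1062 -0.0317  0.0008]
0.1709 0.1709 [-0.4473  0.5294 -1.5821] [ 0.0954 -0.017   0.0425]
0.1704 0.1709 [-1.281  -0.1553  2.1874] [0.0302 0.3483 0.01  ]
0.1699 0.1709 [-3.7535  0.9976  5.2806] [-0.1097  0.7219 -0.0228]
28.8917
```

Seated at 0.1709, exactly 5.9 mm lower, so I'll release, retreat and check.

```bash
python3 - <<'E'
from h import *
np.set_printoptions(precision=4,suppress=True)
p=sensors.state()["eef_pos"]; bot.movel([p[0],p[1],.1709],v=.02)
bot.grip(.45); p=sensors.state()["eef_pos"]
bot.movel([p[0],p[1],.34],v=.1); bot.sleep(.5)
cv2.imwrite("pics/end_w.png",np.hstack([grab_frame("wrist")[60:360,110:450],cv2.resize(grab_frame("side")[180:310,240:390],(346,300))])); s=sensors.state(); print(s["time_s"],s["contact_force"],s["grip_width"])
E
```

```text
32.2917 [-0.9813 -0.3937  0.9845] 0.44677105264751593
```

View pics/end_w.png

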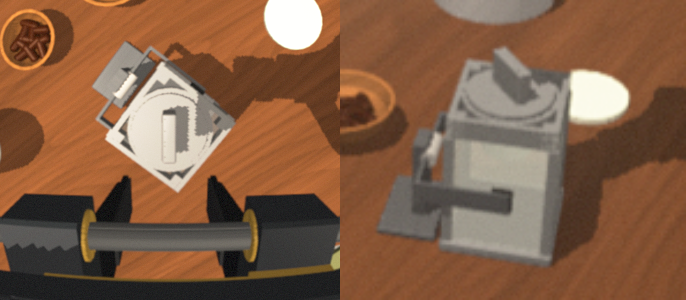

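The lamp at (168,135) in the wrist half sits centred and flush on the rim, turned about 52° from the slots. The gripper is clear of it.

```bash
python3 -c "
from station import bot
print(bot.job_done())"
```

```text
the job is handed in; nothing more can be done
None
```

The lamp unit hangs in the lantern's collar, turned about 52° clockwise and dropped into the notches, flange flush on the rim; I let go, moved clear and handed the job in at about 32 s (no verdict was returned).

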